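Tighten a push-in air elbow until its outlet faces the tube clip

TASK

Of the two white elbow fittings standing on the valve block, the one beside the orange tube clip is only hand-started: screw it down clockwise, seen from above, until its blue-collared outlet points straight at the orange clip, and let go of it there. Do not run clearly past the clip. Leave the neighbouring elbow, which is already set, and everything lying around as they are.

Things in the scene. Friction and masses are not known exactly. Their poses are not given: they have to be found in the camera images.
- elbow (a joint): turning angle of the elbow to be tightened, rad. 0 = hand-started (lower stop); grows as it is screwed down clockwise seen from above; the thread ends at 4.0. It sinks 2 mm a turn. The thread drags evenly with about 0.2 N m both ways and stays where it is left. At the start it reads 0.1 to 0.6, and the clip is 1.3 to 2.9 rad further clockwise.
- elbow_grip (a point): the white elbow to tighten: point on its vertical stub axis, at mid-height of its white upright block (24 x 24, 34 high; two flats 24 apart, either side of the outlet, from 18 below to 16 above this point). Below the block is a brass foot, diameter 26, 16 high. The point is about 86 mm above the table, 36 mm above the valve block. x axis: along the outlet, outwards; z up.
- elbow_outlet (a point): centre of that elbow's outlet end: a level white tube, diameter 20, from the block's side, ending in a blue collar of diameter 18 with a black hole. 54 mm out from elbow_grip at the same height; same axes.
- mark: frame of the orange tube clip, fixed: origin on the elbow's stub axis at the fixture plate's top (10 mm above the table), x axis level, pointing from the stub axis to the clip, z up.
- clip (a point): middle of the orange tube clip, an upright U 36 wide, 26 long and 33 high standing on the fixture plate, 100 mm from the stub axis; this point is 20 mm above the plate.
- manifold: the fixture, fixed: grey metal plate 250 (x) x 330 (y) x 10 with a dark valve block 70 x 210, top 50 mm above the table. Origin: on the table, under the stub axis of the elbow to be tightened; the set elbow's stub is 135 mm from it along +y. z up. Nothing else stands above the block's top within 110 mm of that axis.
- set_elbow_outlet (a point): outlet end of the neighbouring elbow, alike, already set at its own grey clip on the same block; to be left alone.
- spare_elbow: loose spare elbow of the same shape lying on its side on the fixture plate, 26 mm high. Origin on the plate, under the bottom of its foot end.
- plug: loose brass plug, diameter 24, 24 high, standing on the fixture plate. Origin under its centre.
- wrench: loose steel wrench 190 long lying on the table. Origin under its middle.
- screwdriver: loose screwdriver 180 long lying on the table. Origin under its middle.
- sealant: loose white bottle, diameter 44, 110 high, standing. Origin under its centre.
- mouse: loose black computer mouse about 80 x 60 x 32. Origin under its rear part.

How it is judged (in metres and radians):
At the end, for the whole second after the job is handed in: The elbow's outlet end lies within 7.5 mm (8 degrees) of the line from the stub axis to the middle of the orange clip, on the clip's side, and is at rest (y of elbow_outlet in the frame of mark between -0.0075 and 0.0075 m and x of elbow_outlet in the frame of mark above 0.04 m and velocity of joint elbow between -0.05 and 0.05 rad/s); the robot touches nothing.
It fails at once if the outlet is turned more than 15 mm (16 degrees) past the line to the clip (y of elbow_outlet in the frame of mark below -0.015 m).
It fails at once if the neighbouring set elbow's outlet is moved more than 8 mm (distance of set_elbow_outlet from where it was at the start of the episode above 0.008 m).
It fails at once if a loose thing (spare elbow, plug, wrench, screwdriver, bottle, mouse) is moved more than 30 mm (distance of any of spare_elbow, plug, wrench, screwdriver, sealant, mouse from where it was at the start of the episode above 0.03 m).
It also fails if it takes over 45 s, if anything falls off the work surface, if the arm or the gripper's body presses on something with over 40 N, if the wrist force passes 120 N, or if a joint passes its speed limit or range.

ROBOT

A 7-joint arm with a two-finger parallel gripper is mounted at the origin on the work surface. World frame = base frame: x ahead of the robot, y to its left, z up, the work surface at z = 0. Lengths are in mm, angles in rad, forces in N, time in s.
With the tool pointing down it reaches from about 400 to 875 mm from the base axis. Payload 4.4 kg.
Tool frame: the origin (TCP) lies between the finger pads; the fingertips stand ctrl.finger_overhang ahead of it and the grasp point (between the pads) lies 11 mm behind it (ctrl.finger_overhang is the distance from the TCP to the fingertips, in mm); z points along the fingers, y is the direction in which the jaws open and shut (so a half turn about z gives the same grasp; the last joint's range is limited). The gripper opens to 85 mm and grips with 20 to 120 N. Pads are 22 mm wide; open, the fingers measure 114 mm over their backs; the gripper's body (76 mm by 85 mm) begins 54 mm behind the grasp point. The pads swing forward as they close: fully open they stand 13 mm farther back than shut.
Start: joints at [1.237, 0.628, 0.038, 1.517, -0.027, 0.996, -0.02], TCP at [172.024, -626.838, 239.313] pointing down, gripper open.
Joint ranges: [-3.06, 3.06], [-0.37, 2.12], [-1.25, 1.32], [0.18, 2.47], [-1.1, 4.24], [0.23, 1.98], [-2.94, 2.94]. Speed limits (rad/s): [2.57, 2.57, 3.14, 3.14, 3.14, 3.14, 3.14].

INTERFACE

Orientations are given as [roll, pitch, yaw] about the fixed x, y, z axes, in that order (R = Rz(yaw) Ry(pitch) Rx(roll)).
In Python, from cell import ctrl gives the robot as it stands. The module is installed in compiled form; this text tells all that it offers.
- The arm moves only by the tool step_arm, never from a script. Its argument "deltas" is a list that holds one entry, the list of rows, each a list of 7 numbers: the opening, from 0 (shut) to 1 (fully open), then the shift along the world's x, y, z in mm, then the turn, a rotation vector about the world's x, y, z in rad. In form: [[[grip, tx, ty, tz, rx, ry, rz], ...]]. A call has 1 to 10 rows; each row shifts and turns the commanded pose from where the row before left it; what a row does not reach is not made up. A row lasts 1/12 s, in which the tool goes at most 41.7 mm and 7.16 degrees, less where a joint would pass 70% of its speed; a pose out of reach is approached as far as the arm can. A call is refused whole if a number of a shift passes 41.7 or a number of a turn 0.125, either way. A call with a gripper value outside its range is refused whole. The fingers move at their own pace and stop on an object; the grip force is fixed at half the most. Time passes only in rows, so rows that do not move let the fingers close. It gives the time, the measured TCP pose, the force and the opening at its end, in the units of the state.
- ctrl.read_state(): the state, without advancing time (a new reading comes with each control period).
- ctrl.get_image(name): name is "scene" or "top"; returns (picture, depth): 420x560x3 uint8, red, green, blue; 420x560 float32, mm along the optical axis (not along the pixel's ray), 0 where there is no reading.
- ctrl.camera_info(name): a dict with "intrinsics" (3x3 intrinsics, pixels), "rvec" (rotation vector, rad) and "tvec" (3), from world to camera coordinates, as OpenCV has them. Camera axes: x right, y down, z forward; pixel columns grow to the right and rows downward; lengths in mm; the calibration is good to about 2 mm. A picture is of the moment at which its call begins. camera_info takes no time and is no camera call.
- ctrl.finish_job(): hands the job in, once; it reports no verdict.
The state is a dict: "clock": time; "qpos": joint angles; "qd": joint speeds; "tau": joint torques, N m; "eef_pos": TCP position; "tool_rot": TCP orientation; "force": force on the tool from outside, world axes, zero at the start; "torque": the same for the moment, N m; "width": finger opening in mm.
Only numpy, scipy, OpenCV 4.12 (cv2) and the standard library are available. Lean on these libraries where they do the work, as an engineer would, in place of code of your own. Each camera call takes 0.05 s, during which the arm holds its last target.

## Working session

There is one attempt and no reset: what is moved stays moved. The work goes in short steps, Python scripts to look and compute and a tool call to move; the robot and the scene stay as the last step left them, time stands still between calls to the robot, and variables do not carry over. Pictures are saved under pics/ and viewed, and the job is handed in when it is done.

Besides the shell and the picture viewer there is one more tool, called after "Call:" as name(argument=value, ...), one argument or row to a line, values as JSON. step_arm: Moves the arm, as the interface text tells. Its arguments: {"type":"object","properties":{"deltas":{"type":"array"}},"required":["deltas"]}

```bash
mkdir -p pics; cat > h.py <<'E'
import numpy as np, cv2
from cell import ctrl
def snap(n,tag):
    im,d=ctrl.get_image(n); cv2.imwrite(f'pics/{tag}.png',im[:,:,::-1]); np.savez(f'pics/{tag}.npz',im=im,d=d); return im,d
def cam(n):
    c=ctrl.camera_info(n); R=cv2.Rodrigues(np.array(c['rvec'],float))[0]; return np.array(c['intrinsics'],float),R,np.array(c['tvec'],float).ravel()
def plane(n,uv,z):
    K,R,t=cam(n); d=R.T@np.linalg.inv(K)@np.array([uv[0],uv[1],1.]); o=-R.T@t; return o+d*(z-o[2])/d[2]
def pts(n,d):
    K,R,t=cam(n); v,u=np.indices(d.shape); p=np.stack([(u-K[0,2])/K[0,0]*d,(v-K[1,2])/K[1,1]*d,d],-1); return (p-t)@R
E
python3 - <<'E'
from h import *
for n in('scene','top'):
    snap(n,n+'0'); K,R,t=cam(n); print(n,K.round(1).tolist(),(-R.T@t).round(0),R[2].round(2))
s=ctrl.read_state(); print({k:np.round(v,3) for k,v in s.items()},ctrl.finger_overhang)
E
```

```text
scene [[439.1, 0.0, 277.7], [0.0, 439.1, 203.9], [0.0, 0.0, 1.0]] [1080.  299. 1026.] [-0.51 -0.26 -0.82]
top [[468.2, 0.0, 277.2], [0.0, 468.2, 199.5], [0.0, 0.0, 1.0]] [ 320.    4. 1375.] [ 0.14  0.02 -0.99]
{'clock': np.float64(0.1), 'qpos': array([ 1.237,  0.629,  0.038,  1.518, -0.027,  0.996, -0.02 ]), 'qd': array([ 0.001, -0.001, -0.   , -0.004, -0.   ,  0.001, -0.   ]), 'tau': array([ 3.0000e-03, -5.6454e+01,  1.2310e+00, -1.9397e+01,  1.1000e-02,
        5.0000e-03, -0.0000e+00]), 'eef_pos': array([ 171.918, -626.282,  238.463]), 'tool_rot': array([-3.14 , -0.   ,  0.268]), 'force': array([ 0.005, -0.08 ,  0.289]), 'torque': array([-0.028,  0.057,  0.051]), 'width': np.float64(85.411)} 8.0
```

```bash
ls -la pics
```

```text
total 3860
drwxr-xr-x 2 agent agent    4096 Dec  7 00:59 .
drwxr-xr-x 3 agent agent    4096 Dec  7 00:59 ..
-rw-r--r-- 1 agent agent 1646892 Dec  7 00:59 scene0.npz
-rw-r--r-- 1 agent agent  377466 Dec  7 00:59 scene0.png
-rw-r--r-- 1 agent agent 1646892 Dec  7 00:59 top0.npz
-rw-r--r-- 1 agent agent  258236 Dec  7 00:59 top0.png
```

View pics/scene0.png

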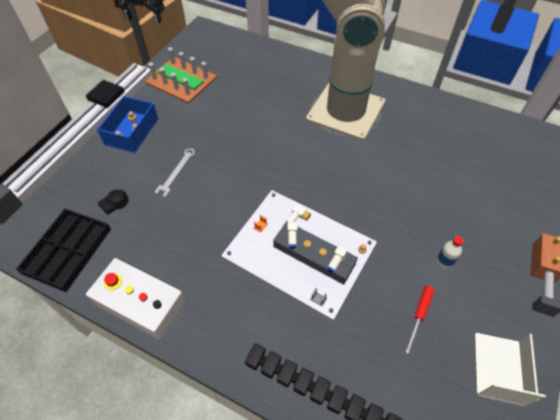

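View pics/top0.png

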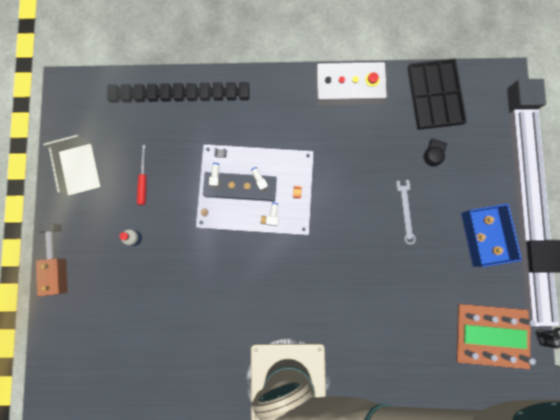

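```bash
python3 - <<'E'
import cv2,numpy as np
a=cv2.imread('pics/top0.png')[140:240,190:320]; b=cv2.imread('pics/scene0.png')[185:315,215:385]
cv2.imwrite('pics/topz.png',cv2.resize(a,None,fx=6,fy=6,interpolation=cv2.INTER_CUBIC)); cv2.imwrite('pics/scenez.png',cv2.resize(b,None,fx=4.6,fy=4.6,interpolation=cv2.INTER_CUBIC))
E
```

```text
(no output)
```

View pics/topz.png

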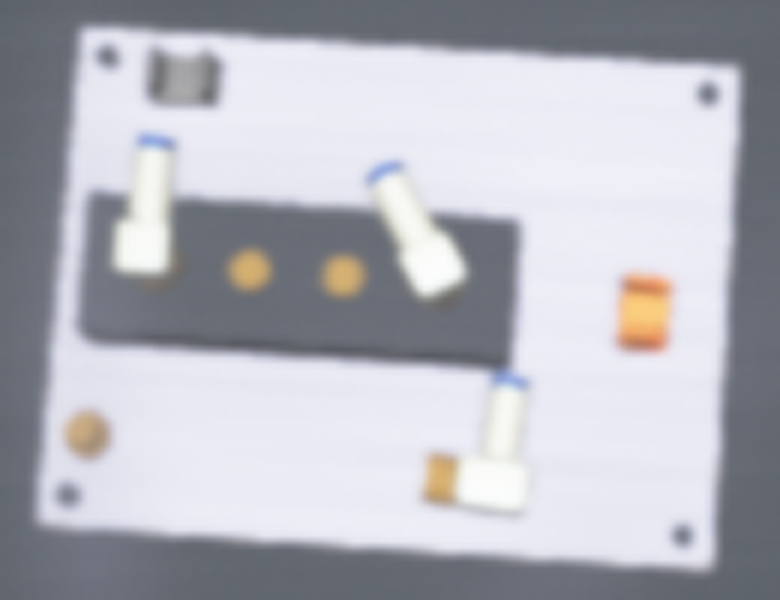

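View pics/scenez.png

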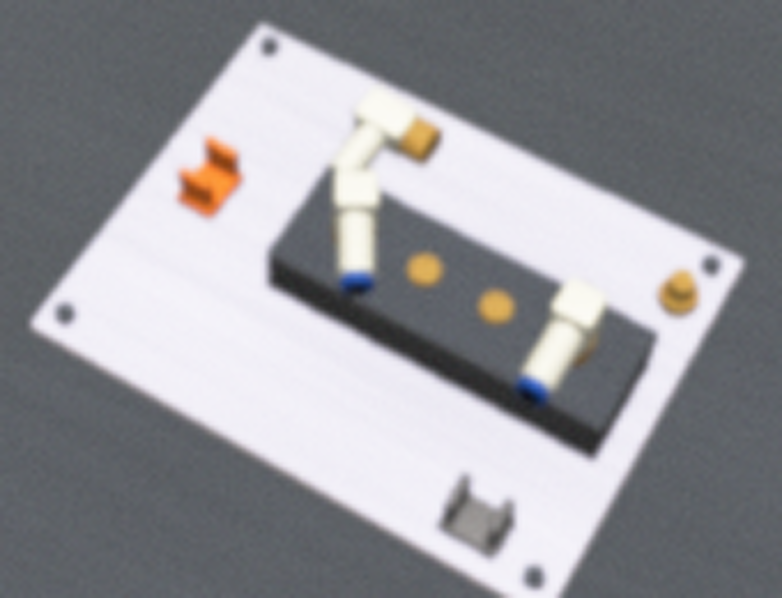

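The top view shows the elbow's block at about (262,184) with its blue collar at (254,168). The orange clip is at (297,192) and the set elbow at (214,181). Next I'll measure from depth and colour in both views.

```bash
cat > m.py <<'E'
from h import *
import sys
def blobs(n,tag):
    z=np.load(f'pics/{tag}.npz'); im,d=z['im'],z['d']; P=pts(n,d); hsv=cv2.cvtColor(im,cv2.COLOR_RGB2HSV); out={}
    reg=(P[...,0]>300)&(P[...,0]<760)&(abs(P[...,1])<300)&(d>0)&(P[...,2]<130)
    for nm,lo,hi in(('blue',(100,110,60),(130,255,255)),('orange',(3,170,120),(17,255,255))):
        m=(cv2.inRange(hsv,lo,hi)>0)&reg
        k,l,st,c=cv2.connectedComponentsWithStats(m.astype(np.uint8))
        for i in range(1,k):
            if st[i,4]>=8: q=P[l==i]; print(n,nm,st[i,4],'px',c[i].round(1),'med',np.median(q,0).round(1),'z',q[:,2].min().round(),q[:,2].max().round())
    m=reg&(P[...,2]>70)
    k,l,st,c=cv2.connectedComponentsWithStats(m.astype(np.uint8))
    for i in range(1,k):
        if st[i,4]>=30:
            q=P[l==i]; t=q[q[:,2]>98]; print(n,'high',st[i,4],'px',c[i].round(1),'top n',len(t),t.mean(0).round(1) if len(t) else '', np.percentile(q[:,2],[5,50,95]).round(1))
            b=(l==i)&(P[...,2]>98)
            if b.sum()>10:
                v,u=np.nonzero(b); r=cv2.minAreaRect(np.stack([u,v],1).astype(np.float32)); print('   rect',r, 'at z102',plane(n,r[0],102).round(1))
if __name__=='__main__':
    for a in sys.argv[1:]: blobs('top' if a.startswith('top') else 'scene',a)
E
python3 m.py top0 scene0
```

```text
top high 197 px [214.6 175.6] top n 90 [563.1 199.8 102.4] [ 82.9  97.2 105.7]
   rect ((214.82693481445312, 174.86538696289062), (8.629110336303711, 21.376659393310547), 11.309932708740234) at z102 [573.7 196.6 102. ]
top high 186 px [259.1 178.8] top n 80 [550.2  67.9 102.4] [ 85.6  96.9 106.2]
   rect ((259.10003662109375, 178.19998168945312), (21.0190372467041, 8.049844741821289), 63.43495178222656) at z102 [562.3  73.7 102. ]
scene blue 20 px [292.2 246. ] med [596.2  88.7  89.6] z 82.0 96.0
scene blue 21 px [330.2 269.2] med [611.9 196.1  91.7] z 48.0 97.0
scene orange 90 px [260.7 223.9] med [538.8 -30.2  22.5] z 11.0 46.0
scene high 236 px [291.5 234. ] top n 80 [550.9  65.2 101.2] [ 84.1  95.7 103. ]
   rect ((291.5, 229.0), (14.0, 9.0), 90.0) at z102 [560.   69.4 102. ]
scene high 270 px [336.6 257.9] top n 92 [561.3 199.3 101.6] [ 84.2  95.5 103.4]
   rect ((338.9615173339844, 252.3076629638672), (9.707253456115723, 14.422204971313477), 33.6900634765625) at z102 [567.6 198.6 102. ]
```

```bash
cat > m2.py <<'E'
from h import *
import sys
def elbow(n,tag,c0):
    z=np.load(f'pics/{tag}.npz'); im,d=z['im'],z['d']; P=pts(n,d)
    q=P[(d>0)&(P[...,2]>85)&(P[...,2]<115)&(np.hypot(P[...,0]-c0[0],P[...,1]-c0[1])<75)]
    xy=q[:,:2]; m=xy.mean(0); _,_,V=np.linalg.svd(xy-m); a=V[0]; b=np.array([-a[1],a[0]])
    s=(xy-m)@a; w=(xy-m)@b
    if np.percentile(abs(w[s>np.percentile(s,75)]),90)>np.percentile(abs(w[s<np.percentile(s,25)]),90): a=-a;s=-s;b=-b;w=-w
    lo,hi=np.percentile(s,[1,99]); 
    print(n,tag,len(q),'dir deg',np.degrees(np.arctan2(a[1],a[0])).round(1),'len',(hi-lo).round(1),'stub from back',(m+a*(lo+12)).round(1),'from tip',(m+a*(hi-54)).round(1))
def clip(n,tag):
    z=np.load(f'pics/{tag}.npz'); im,d=z['im'],z['d']; P=pts(n,d); hsv=cv2.cvtColor(im,cv2.COLOR_RGB2HSV)
    m=(cv2.inRange(hsv,(3,110,100),(20,255,255))>0)&(np.hypot(P[...,0]-541,P[...,1]+33)<45)
    q=P[m]; print(n,'clip n',len(q),'mean',q.mean(0).round(1),'mid',((np.percentile(q,2,axis=0)+np.percentile(q,98,axis=0))/2).round(1))
    v,u=np.nonzero(m); r=cv2.minAreaRect(np.stack([u,v],1).astype(np.float32)); print('  rect',np.round(r[0],1),r[1:], [plane(n,r[0],h).round(1)[:2] for h in(15,27,40)])
for a in sys.argv[1:]:
    n='top' if a.startswith('top') else 'scene'
    elbow(n,a,(555,70)); elbow(n,a,(570,198)); clip(n,a)
    d=np.load(f'pics/{a}.npz')['d'];P=pts(n,d)
    m=(P[...,2]>42)&(P[...,2]<58)&(abs(P[...,0]-555)<90)&(abs(P[...,1]-130)<140)
    r=cv2.minAreaRect(P[m][:,:2].astype(np.float32)); print('  block',r,P[m][:,2].mean())
    im=np.load(f'pics/{a}.npz')['im']; m=(cv2.inRange(im,(170,170,170),(255,255,255))>0)&(P[...,2]<22)&(P[...,2]>0)&(abs(P[...,0]-555)<200)&(abs(P[...,1]-90)<230)
    m=cv2.morphologyEx(m.astype(np.uint8),cv2.MORPH_OPEN,np.ones((3,3)))>0
    r=cv2.minAreaRect(P[m][:,:2].astype(np.float32)); print('  plate',r)
E
python3 m2.py top0 scene0
```

```text
top top0 177 dir deg 26.9 len 65.4 stub from back [546.7  66.1] from tip [546.2  65.8]
top top0 184 dir deg -4.3 len 64.4 stub from back [557.1 199.4] from tip [555.5 199.5]
top clip n 66 mean [534.9 -32.2  27. ] mid [532.9 -32.3  29.2]
  rect [297. 192.] ((10.0, 6.0), 90.0) [array([535.8, -32.7]), array([533.9, -32.4]), array([531.8, -32.1])]
  block ((552.34130859375, 133.2940673828125), (209.646484375, 70.66674041748047), 85.52783203125) 50.44112840695452
  plate ((549.8167724609375, 92.20021057128906), (331.54229736328125, 252.12562561035156), 85.35121154785156)
scene scene0 222 dir deg 26.8 len 63.9 stub from back [551.2  65.1] from tip [549.4  64.2]
scene scene0 254 dir deg -5.0 len 64.6 stub from back [561.  199.9] from tip [559.6 200.1]
scene clip n 121 mean [539.6 -31.3  26. ] mid [540.3 -32.   29.2]
  rect [260.4 223.3] ((10.229791641235352, 14.41470718383789), 35.53767776489258) [array([532.7, -35.9]), array([539.2, -31.9]), array([546.3, -27.6])]
  block ((554.394775390625, 131.33970642089844), (211.63644409179688, 72.86143493652344), 84.78817749023438) 49.689629514620236
  plate ((549.044677734375, 89.8470687866211), (330.3876037597656, 256.0305480957031), 85.31011199951172)
```

Both views agree on the layout:

| Quantity | Measured |
|---|---|
| Stub axis | about (548, 65) |
| Outlet direction | 26.9° |
| Clip | about (536, -32), bearing about -97° |
| Turn needed | about 124° (2.16 rad) clockwise |
| Stub-to-clip distance | 98 mm, expected 100 |
| Elbow top | z 102 |

I'll grasp at yaw 207° so the turn ends near 83°, inside the wrist range.

Call:
step_arm(
  deltas=[
    [[1,16,29,0,0,0,0.12],[1,16,29,0,0,0,0.12],[1,16,29,0,0,0,0.12],[1,16,29,0,0,0,0.12],[1,16,29,0,0,0,0.12],[1,16,29,0,0,0,0.12],[1,16,29,0,0,0,0.12],[1,16,29,0,0,0,0.12],[1,16,29,0,0,0,0.12],[1,16,29,0,0,0,0.12]],
  ],
)

```text
clock: 0.93
eef_pos: [332.3, -335.3, 239.2]
tool_rot: [-3.141, -0.0, 1.473]
force: [0.9, -0.1, 0.7]
width: 85.5
```

```bash
python3 -c "
from h import *
s=ctrl.read_state(); print(s['clock'],s['qpos'].round(2) if hasattr(s['qpos'],'round') else s['qpos'],s['eef_pos'],s['tool_rot'])"
```

```text
0.9333 [ 0.97  0.39 -0.32  1.99  0.17  0.79  0.45] [ 332.27019073 -335.2604126   239.20627146] [-3.14123785e+00 -1.30181577e-04  1.47345495e+00]
```

Call:
step_arm(
  deltas=[
    [[1,15,29,0,0,0,0.12],[1,15,29,0,0,0,0.12],[1,15,29,0,0,0,0.12],[1,15,29,0,0,0,0.12],[1,15,29,0,0,0,0.12],[1,15,29,0,0,0,0.12],[1,15,29,0,0,0,0.12],[1,15,29,0,0,0,0.12],[1,15,29,0,0,0,0.12],[1,15,29,0,0,0,0.12]],
  ],
)

```text
clock: 1.77
eef_pos: [482.3, -45.5, 239.2]
tool_rot: [-3.141, -0.0, 2.673]
force: [-0.2, -0.3, -1.0]
width: 85.4
```

Call:
step_arm(
  deltas=[
    [[1,15,28,0,0,0,0.12],[1,15,28,0,0,0,0.12],[1,15,28,0,0,0,0.12],[1,15,26,0,0,0,0.12],[1,0,0,0,0,0,0.12],[1,0,0,0,0,0,0.12],[1,0,0,0,0,0,0.12],[1,0,0,0,0,0,0.1],[1,0,0,0,0,0,0],[1,0,0,0,0,0,0]],
  ],
)

```text
clock: 2.6
eef_pos: [541.8, 62.9, 238.9]
tool_rot: [3.141, -0.001, -2.678]
force: [0.6, -0.7, 0.2]
width: 85.6
```

```bash
cat > st.py <<'E'
from h import *
s=ctrl.read_state(); print(round(s['clock'],2),'q',np.round(s['qpos'],2),np.round(s['eef_pos'],1),np.round(s['tool_rot'],3),'yaw',np.degrees(s['tool_rot'][2]).round(1),'F',np.round(s['force'],1),'T',np.round(s['torque'],2),'w',round(float(s['width']),1))
E
python3 st.py
```

```text
2.6 q [ 0.41  0.62 -0.91  1.8   0.57  1.01  1.31] [541.8  62.9 238.9] [ 3.141e+00 -1.000e-03 -2.678e+00] yaw -153.5 F [ 0.6 -0.7  0.2] T [-0.01  0.01  0.01] w 85.6
```

Call:
step_arm(
  deltas=[
    [[1,2,1,-20,0,0,0.01],[1,2,1,-30,0,0,0],[1,2,0.4,-30,0,0,0],[1,0,0,-30,0,0,0],[1,0,0,-20,0,0,0],[1,0,0,-15,0,0,0],[1,0,0,-10,0,0,0],[1,0,0,-2,0,0,0],[1,0,0,0,0,0,0]],
  ],
)

```text
clock: 3.35
eef_pos: [548.0, 65.6, 82.2]
tool_rot: [3.142, -0.001, -2.666]
force: [-0.1, 0.1, 0.9]
width: 85.5
```

```bash
python3 st.py; python3 - <<'E'
from h import *
b,_=snap('scene','scene1'); a,_=snap('top','top1')
cv2.imwrite('pics/topz1.png',cv2.resize(a[130:250,190:330,::-1],None,fx=5,fy=5,interpolation=cv2.INTER_CUBIC)); cv2.imwrite('pics/scenez1.png',cv2.resize(b[165:315,215:385,::-1],None,fx=4,fy=4,interpolation=cv2.INTER_CUBIC))
E
```

```text
3.35 q [ 0.28  0.82 -0.72  1.91  0.81  0.73  1.12] [548.   65.6  82.2] [ 3.142e+00 -1.000e-03 -2.666e+00] yaw -152.8 F [-0.1  0.1  0.9] T [ 0.02 -0.03 -0.02] w 85.5
```

View pics/scenez1.png

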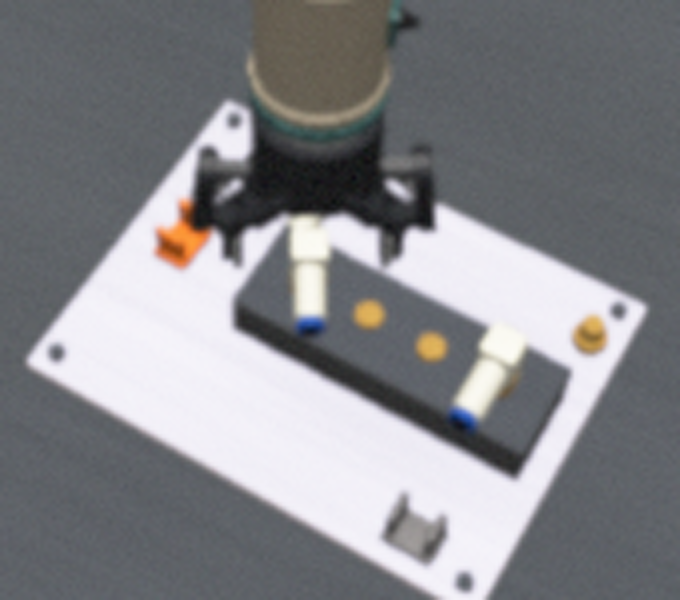

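View pics/topz1.png

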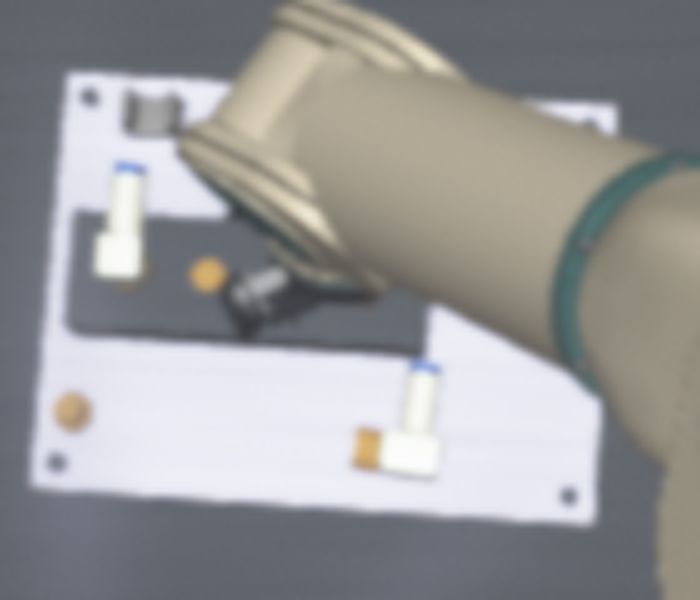

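In the scene view the fingers straddle the elbow's block, at (232,250) and (392,250) with the block at (309,240), so it is well centred. The top view is hidden by the forearm. Closing now.

Call:
step_arm(
  deltas=[
    [[0.5,0,0,0,0,0,0],[0.4,0,0,0,0,0,0],[0.3,0,0,0,0,0,0],[0.2,0,0,0,0,0,0],[0.1,0,0,0,0,0,0],[0,0,0,0,0,0,0],[0,0,0,0,0,0,0],[0,0,0,0,0,0,0]],
  ],
)

```text
clock: 4.12
eef_pos: [548.6, 64.8, 82.9]
tool_rot: [-3.14, 0.0, -2.667]
force: [0.7, -2.6, 5.8]
width: 23.0
```

```bash
python3 st.py; python3 - <<'E'
from h import *
b,_=snap('scene','scene2')
cv2.imwrite('pics/scenez2.png',cv2.resize(b[165:315,215:385,::-1],None,fx=4,fy=4,interpolation=cv2.INTER_CUBIC))
E
```

```text
4.12 q [ 0.28  0.82 -0.72  1.91  0.81  0.73  1.12] [548.6  64.8  82.9] [-3.14   0.    -2.667] yaw -152.8 F [ 0.7 -2.6  5.8] T [-0.35  0.13 -0.1 ] w 23.0
```

View pics/scenez2.png

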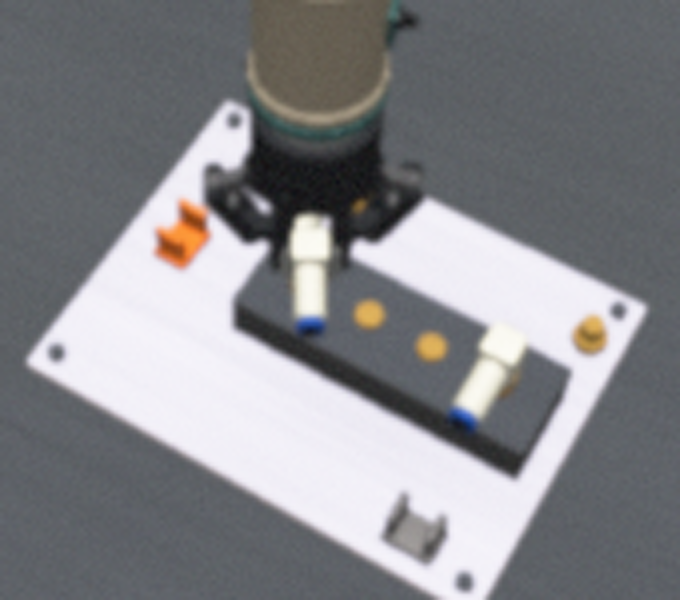

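Gripped, width 23 against the 24 flats, with low forces. Now turning clockwise with a slight sink.

Call:
step_arm(
  deltas=[
    [[0,0,0,0,0,0,-0.05],[0,0,0,0,0,0,-0.08],[0,0,0,0,0,0,-0.08],[0,0,0,-0.1,0,0,-0.08],[0,0,0,0,0,0,-0.08],[0,0,0,0,0,0,-0.08],[0,0,0,-0.1,0,0,-0.08],[0,0,0,0,0,0,-0.07],[0,0,0,0,0,0,0],[0,0,0,0,0,0,0]],
  ],
)

```text
clock: 5.0
eef_pos: [548.7, 64.1, 82.7]
tool_rot: [-3.14, 0.001, 3.018]
force: [0.2, -5.6, 7.1]
width: 22.9
```

```bash
python3 st.py; python3 - <<'E'
from h import *
b,_=snap('scene','scene3')
cv2.imwrite('pics/scenez3.png',cv2.resize(b[165:315,215:385,::-1],None,fx=4,fy=4,interpolation=cv2.INTER_CUBIC))
E
```

```text
5.0 q [ 0.19  0.78 -0.57  1.91  0.68  0.65  0.64] [548.7  64.1  82.7] [-3.140e+00  1.000e-03  3.018e+00] yaw 172.9 F [ 0.2 -5.6  7.1] T [-0.74 -0.09 -0.21] w 22.9
```

View pics/scenez3.png

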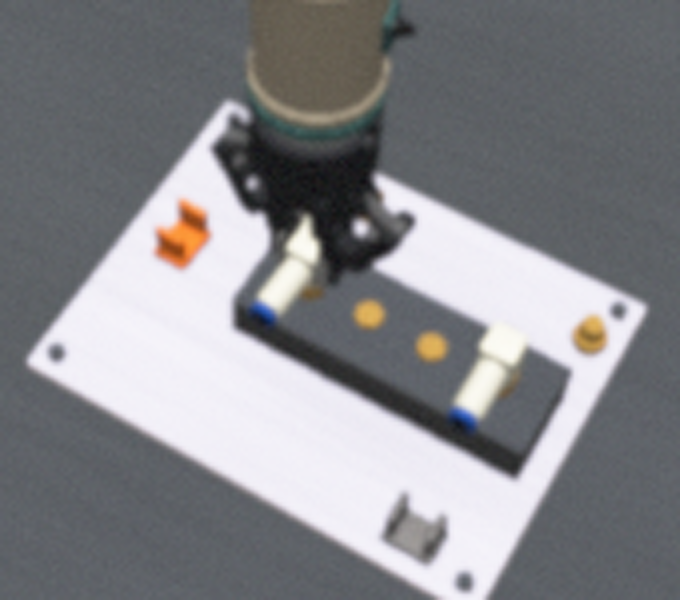

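The elbow turns with the gripper: the collar moved to (262,312). Forces are small, so I'll shift -1 mm in y to relax and continue.

Call:
step_arm(
  deltas=[
    [[0,0,-0.5,0,0,0,-0.06],[0,0,-0.5,0,0,0,-0.08],[0,0,0,0,0,0,-0.08],[0,0,0,-0.1,0,0,-0.08],[0,0,0,0,0,0,-0.08],[0,0,0,0,0,0,-0.08],[0,0,0,-0.1,0,0,-0.08],[0,0,0,0,0,0,-0.06],[0,0,0,0,0,0,0]],
  ],
)

```text
clock: 5.8
eef_pos: [548.5, 63.4, 82.5]
tool_rot: [-3.141, 0.002, 2.417]
force: [-0.3, -4.2, 5.9]
width: 23.1
```

Call:
step_arm(
  deltas=[
    [[0,0,0,0,0,0,-0.06],[0,0,0,0,0,0,-0.08],[0,0,0,0,0,0,-0.08],[0,0,0,-0.1,0,0,-0.08],[0,0,0,0,0,0,-0.08],[0,0,0,0,0,0,-0.08],[0,0,0,-0.1,0,0,-0.08],[0,0,0,0,0,0,-0.06],[0,0,0,0,0,0,0],[0,0,0,0,0,0,0]],
  ],
)

```text
clock: 6.63
eef_pos: [547.9, 63.1, 82.2]
tool_rot: [-3.141, 0.002, 1.818]
force: [-1.2, -4.4, 8.8]
width: 23.6
```

```bash
python3 st.py; python3 - <<'E'
from h import *
b,_=snap('scene','scene4'); a,_=snap('top','top4')
cv2.imwrite('pics/z4.png',np.hstack([cv2.resize(b[165:315,215:355,::-1],None,fx=2.8,fy=2.8,interpolation=cv2.INTER_CUBIC),cv2.resize(a[130:280,190:330,::-1],None,fx=2.8,fy=2.8,interpolation=cv2.INTER_CUBIC)]))
E
```

```text
6.63 q [-0.    0.72 -0.25  1.92  0.33  0.54 -0.23] [547.9  63.1  82.2] [-3.141e+00  2.000e-03  1.818e+00] yaw 104.2 F [-1.2 -4.4  8.8] T [-0.86  0.24 -0.2 ] w 23.6
```

View pics/z4.png

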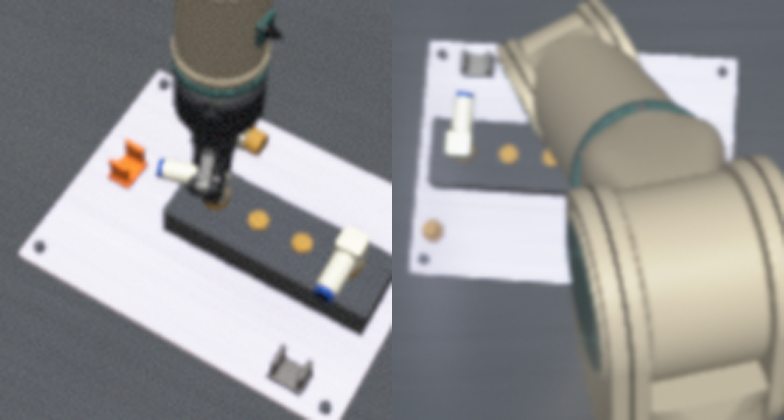

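```bash
cat > b.py <<'E'
from h import *
import sys
z=np.load(f'pics/{sys.argv[1]}.npz'); n='top' if sys.argv[1].startswith('top') else 'scene'
im,d=z['im'],z['d'];P=pts(n,d);hsv=cv2.cvtColor(im,cv2.COLOR_RGB2HSV)
m=(cv2.inRange(hsv,(100,100,50),(130,255,255))>0)&(np.hypot(P[...,0]-550,P[...,1]-65)<80)
v,u=np.nonzero(m); uv=(u.mean(),v.mean()); p=np.median(P[m],0); print('blue',len(u),np.round(uv,1),p.round(1),plane(n,uv,86).round(1))
w=(cv2.inRange(hsv,(0,0,150),(180,60,255))>0)|m
w&=(P[...,2]>83)&(P[...,2]<110)&(np.hypot(P[...,0]-550,P[...,1]-65)<75)
q=P[w][:,:2]; g=np.linalg.svd(q-q.mean(0))[2][0]
print('white/blue n',len(q),'mean',q.mean(0).round(1),'pca deg',np.degrees(np.arctan2(g[1],g[0])).round(1))
for s in ((550.3,64.7),(548,64)):
    for c in (p[:2],q.mean(0)):
        e=c-np.array(s); print(np.degrees(np.arctan2(e[1],e[0])).round(1),np.hypot(*e).round(1))
E
python3 b.py scene4
```

```text
blue 1 [272. 223.] [560.9  15.6  92.7] [557.2  13.5  86. ]
white/blue n 84 mean [560.2  30.3] pca deg 103.6
-77.8 50.3
-74.0 35.8
-75.1 50.1
-70.2 35.8
```

The gripper yaw implies the outlet is at -75.8° and the picture says -76.4°, so there is no slip. About 21° remains.

Call:
step_arm(
  deltas=[
    [[0,0,-0.3,0,0,0,-0.06],[0,0,-0.3,0,0,0,-0.08],[0,0,0,-0.1,0,0,-0.08],[0,0,0,0,0,0,-0.07],[0,0,0,0,0,0,-0.05],[0,0,0,0,0,0,-0.02],[0,0,0,0,0,0,0],[0,0,0,0,0,0,0]],
  ],
)

```text
clock: 7.4
eef_pos: [547.5, 63.0, 82.1]
tool_rot: [-3.141, 0.001, 1.459]
force: [-2.7, -3.7, 9.4]
width: 22.6
```

```bash
python3 st.py; python3 - <<'E'
from h import *
b,_=snap('scene','scene5')
cv2.imwrite('pics/z5.png',cv2.resize(b[165:265,215:325,::-1],None,fx=6,fy=6,interpolation=cv2.INTER_CUBIC))
E
python3 b.py scene5
```

```text
7.4 q [-0.07  0.72 -0.15  1.92  0.21  0.52 -0.47] [547.5  63.   82.1] [-3.141e+00  1.000e-03  1.459e+00] yaw 83.6 F [-2.7 -3.7  9.4] T [-0.8   0.37  0.04] w 22.6
blue 1 [275. 217.] [543.   14.9  95.3] [537.6  12.1  86. ]
white/blue n 68 mean [546.8  46.1] pca deg 88.7
-98.3 50.3
-100.6 18.9
-95.8 49.3
-93.7 17.9
```

View pics/z5.png

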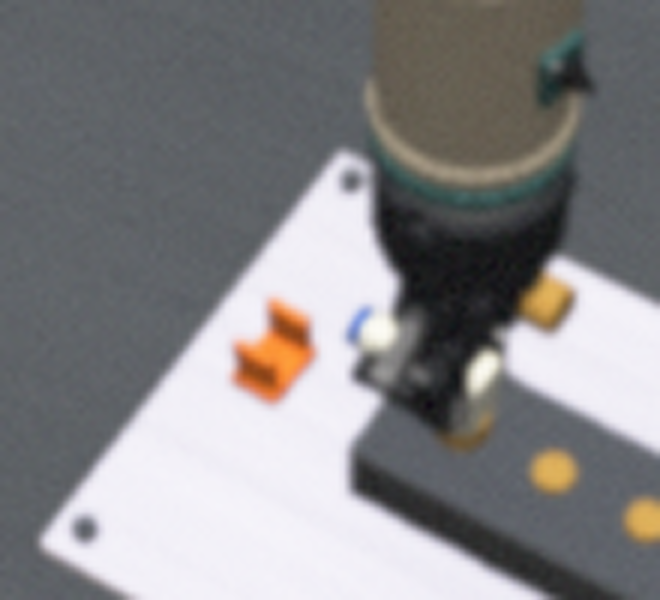

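Yaw is 83.6°, so the outlet should be at about -96.4°. Letting go and raising straight up to check.

Call:
step_arm(
  deltas=[
    [[0.3,0,0,0,0,0,0],[0.6,0,0,0,0,0,0],[1,0,0,0,0,0,0],[1,0,0,0,0,0,0],[1,0,0,0,0,0,0],[1,0,0,0,0,0,0],[1,0,0,5,0,0,0],[1,0,0,15,0,0,0],[1,0,0,30,0,0,0],[1,0,0,30,0,0,0]],
  ],
)

```text
clock: 8.28
eef_pos: [547.1, 63.9, 162.0]
tool_rot: [-3.139, 0.001, 1.458]
force: [0.7, -0.2, -0.0]
width: 85.7
```

Call:
step_arm(
  deltas=[
    [[1,0,0,30,0,0,0],[1,0,0,30,0,0,0],[1,0,-20,10,0,0,0],[1,0,-35,0,0,0,0],[1,0,-35,0,0,0,0],[1,0,-35,0,0,0,0],[1,0,-35,0,0,0,0],[1,0,-35,0,0,0,0],[1,0,-35,0,0,0,0],[1,0,-35,0,0,0,0]],
  ],
)

```text
clock: 9.12
eef_pos: [547.7, -202.7, 232.1]
tool_rot: [3.141, 0.0, 1.458]
force: [1.1, -0.1, -0.2]
width: 85.4
```

Call:
step_arm(
  deltas=[
    [[1,-10,-35,0,0,0,0],[1,-10,-35,0,0,0,0],[1,-10,-35,0,0,0,0],[1,-10,-35,0,0,0,0],[1,-10,-30,0,0,0,0],[1,-10,-20,0,0,0,0],[1,0,-10,0,0,0,0],[1,0,0,0,0,0,0]],
  ],
)

```text
clock: 9.78
eef_pos: [487.0, -403.9, 231.7]
tool_rot: [3.141, 0.001, 1.453]
force: [-0.2, -0.9, 0.9]
width: 85.2
```

```bash
python3 st.py; python3 - <<'E'
from h import *
b,_=snap('scene','scene6'); a,_=snap('top','top6')
cv2.imwrite('pics/z6.png',np.hstack([cv2.resize(b[165:315,215:385,::-1],None,fx=2.3,fy=2.3,interpolation=cv2.INTER_CUBIC),cv2.resize(a[110:260,170:340,::-1],None,fx=2.3,fy=2.3,interpolation=cv2.INTER_CUBIC)]))
E
python3 m2.py top6 scene6
```

```text
9.78 q [ 0.77  0.62 -0.2   1.57  0.14  0.96  0.41] [ 487.  -403.9  231.7] [3.141e+00 1.000e-03 1.453e+00] yaw 83.3 F [-0.2 -0.9  0.9] T [ 0.01 -0.06 -0.01] w 85.2
top top6 184 dir deg -96.7 len 64.4 stub from back [545.6  65.4] from tip [545.8  66.9]
top top6 182 dir deg -4.1 len 64.0 stub from back [557.5 199.2] from tip [555.5 199.3]
top clip n 66 mean [534.9 -32.2  26.8] mid [532.6 -32.4  28.5]
  rect [297. 192.] ((10.0, 6.0), 90.0) [array([535.8, -32.7]), array([533.9, -32.4]), array([531.8, -32.1])]
  block ((552.1699829101562, 133.70462036132812), (210.29486083984375, 71.84664154052734), 85.25635528564453) 50.54553403727912
  plate ((550.1683959960938, 92.55279541015625), (332.5646057128906, 252.44216918945312), 85.38729095458984)
scene scene6 224 dir deg -96.9 len 64.2 stub from back [552.   64.6] from tip [552.2  66.4]
scene scene6 257 dir deg -4.7 len 65.0 stub from back [561.2 200. ] from tip [560.2 200. ]
scene clip n 120 mean [539.8 -31.2  25.9] mid [539.7 -32.4  28.9]
  rect [260.4 223.4] ((10.114913940429688, 14.340131759643555), 39.80556869506836) [array([532.9, -35.6]), array([539.4, -31.6]), array([546.5, -27.3])]
  block ((554.2472534179688, 132.00210571289062), (210.11090087890625, 72.6601791381836), 85.39495086669922) 49.600988181147194
  plate ((548.4625244140625, 89.74504852294922), (331.26171875, 256.9866943359375), 85.27360534667969)
```

View pics/z6.png

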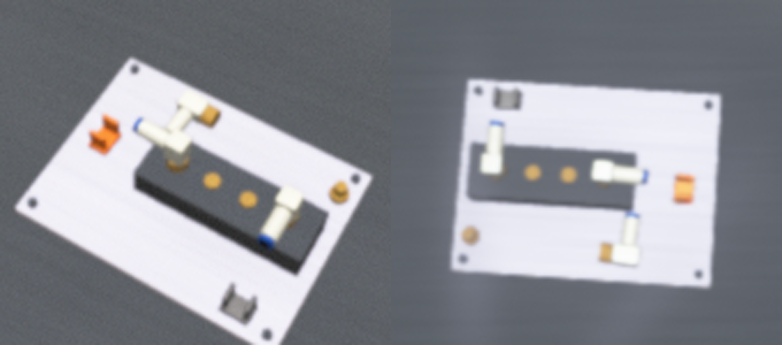

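The outlet lies at -96.7° (top) and -96.9° (scene), and the clip at about -97°. The set elbow and the spare elbow stand where they were, so I'm handing in.

```bash
python3 -c "
from cell import ctrl
print(ctrl.finish_job())"
```

```text
the job is handed in; nothing more can be done
None
```

I gripped the hand-started elbow on its flats and screwed it about 124° clockwise. I then let go, moved the arm clear and handed the job in at about 10 s of the 45 s allowed. `finish_job` gives no verdict.

- **Outlet and clip:** after release the outlet pointed at -96.7° (top view) and -96.9° (scene view). The clip lies at about -97.0° and -96.7° in those views, so they agree to about 0.3°, against the 8° allowed.
- **Neighbouring elbow:** its position and direction matched the start in both views to within about 1 mm and 0.3°.
- **Loose things:** the spare elbow and plug look unmoved in the last pictures. I did not re-check the wrench, screwdriver, bottle and mouse; the arm only crossed the table well above them.
- **Forces:** readings at the end of each move stayed under 10 N.
- **Disagreement:** the two cameras place the stub axis about 5 mm apart in x, a little more than the stated 2 mm calibration. I compared the outlet and clip within each view, so this hardly affects the angle.

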